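Clear the pastry board and roll the pin into its rest

TASK

Put the rolling pin away without picking anything up. First push the food tin, upright, to the back of the pastry board (the side away from the robot), still wholly on it but fully out of the pin's path; then roll - do not drag - the pin across the board, pushing it from behind with the fingertips, just above the height of its axis, until it drops into the rest groove at the other end, and leave it lying there. Never lift the tin or the pin, push the tin gently, do not let the pin strike it, and leave everything else where it stands.

Things in the scene. Friction and masses are not known exactly. Their poses are not given: they have to be found in the camera images.
- board: fixed pastry board, pale wood, 360 (x) x 500 (y) x 24 mm thick. Origin: centre of its underside, on the worktop. x points away from the robot (to the back of the board), y to the left, z up. Flat top at z = 24 mm. A rest groove, 40 mm wide, 12 mm deep, runs along x over the whole board, centred at y = -185 mm; its floor is dark wood.
- pin_rest (a point): point in the groove where the middle of the pin's axis comes to lie when the pin rests in the groove: board frame (-48, -185, 46.4) mm; axes as the board's. The pin sinks 7.6 mm into the groove and touches both its edges, so a slow pin stays in it; it takes about 0.9 times the pin's weight, sideways, to get it out again.
- pin: loose wooden rolling pin, floured, smooth (friction about 0.28), 0.45 kg. Origin: its middle, on its axis; x along the axis. Barrel 60 mm across, 160 long; 240 overall with handles. Starts at the left of the board, axis nearly along the board's x, 54 mm above the worktop. Fingertips behind it, level with the axis to 12 mm above it, roll it (it coasts 1 cm); nearer its top they wedge it.
- tin: loose small food tin (white and blue label) standing upright on the board, in the path of the pin, 57 mm across, 72 mm tall, about 0.18 kg. Origin: centre of its underside, z up.
- spice: bystander: spice jar with a black lid, 44 mm across, 105 mm tall; origin under its centre
- cup: bystander: grey cup, 74 mm across, 98 mm tall; origin under its centre
- mug: bystander: dark and cream mug, 80 mm across, 94 mm tall; origin under its centre
- bowl: bystander: white bowl, 150 mm across, 60 mm tall; origin under its centre
- cutter: bystander: steel ring-shaped pastry cutter, 68 mm across, 35 mm tall; origin under its centre

How it is judged:
On the way, in this order (a step that is already met when the one before it is completed fails the run):
1. the food tin stands upright at the back of the board, out of the pin's path (x of tin in the frame of board between 0.115 and 0.16 m and y of tin in the frame of board between -0.235 and 0.235 m and angle between tin's own z axis and vertical below 0.1 rad and z of tin in the frame of board below 0.03 m and linear speed of tin below 0.02 m/s), for 0.2 s.
2. the pin has rolled half a turn (angle between pin's own z axis and vertical above 2.5 rad).
3. the pin has rolled a full turn (angle between pin's own z axis and vertical below 0.6 rad).
At the end, for the whole second after the job is handed in: The pin lies still in the rest groove: its axis within 6 mm of the groove's middle, sunk in to within 3 mm of its seat, and parallel to the groove within 0.06 rad. The food tin stands upright (within 0.1 rad) and still on the board, its axis 115 to 160 mm behind the board's centre line (y of pin in the frame of pin_rest between -0.006 and 0.006 m and z of pin in the frame of pin_rest between -0.004 and 0.003 m and angle between the x axis of pin and the x axis of board, either way round below 0.06 rad and linear speed of each of pin, tin below 0.01 m/s and x of tin in the frame of board between 0.115 and 0.16 m and y of tin in the frame of board between -0.235 and 0.235 m and angle between tin's own z axis and vertical below 0.1 rad and z of tin in the frame of board between 0.018 and 0.03 m); the robot touches nothing.
It fails at once if the pin or the tin is lifted (more than 12 mm) (z of pin in the frame of board above 0.066 m or z of tin in the frame of board above 0.036 m).
It fails at once if the tin is tipped, squeezed or struck (over 15 N) (angle between tin's own z axis and vertical above 0.5 rad or contact force between the fingers and tin above 15 N).
It fails at once if the pin strikes the tin (contact force between pin and tin above 0.5 N).
It fails at once if the pin is pushed low down, with the fingertips more than about 12 mm below its axis (contact force between the fingers and pin above 0.5 N and z of the grasp point in the frame of board below 0.061 m).
It fails at once if something else on the worktop is moved (more than 25 mm) (distance of any of spice, cup, mug, bowl, cutter from where it was at the start of the episode above 0.025 m).
It also fails if it takes over 61 s, if anything falls off the work surface, if the arm or the gripper's body presses on something with over 40 N, if the wrist force passes 120 N, or if a joint passes its speed limit or range.

ROBOT

A 7-joint arm with a two-finger parallel gripper is mounted at the origin on the work surface; the furniture and walls round the work are solid. World frame = base frame: x ahead of the robot, y to its left, z up, the work surface at z = 0. Lengths are in m, angles in rad, forces in N, time in s.
With the tool pointing down it reaches from about 0.35 to 0.9 m from the base axis. Payload 19.9 kg.
Tool frame: the origin (TCP) lies at the very end of the fingers, on their centre line; the grasp point (between the pads) lies 19 mm behind it; z points along the fingers, y is the line along which they close (so a half turn about z gives the same grasp; the last joint's range is limited). The gripper opens to 85 mm and grips with 20 to 120 N. Pads are 22 mm wide; open, the fingers measure 114 mm over their backs; the gripper's body (76 mm by 85 mm) begins 54 mm behind the grasp point. The pads swing forward as they close: fully open they stand 13 mm farther back than shut.
Start: joints at [1.272, 0.417, -0.01, 1.614, 0.005, 1.111, -0.053], TCP at [0.159, -0.604, 0.231] pointing down, gripper open.
Joint ranges: [-2.81, 2.81], [-0.39, 2.02], [-1.27, 1.25], [0.06, 2.57], [-1.19, 4.33], [0.19, 2], [-2.82, 2.82]. Speed limits (rad/s): [1.89, 1.89, 2.39, 2.39, 3.01, 3.01, 3.01].

INTERFACE

Orientations are given as a unit quaternion [w, x, y, z].
In Python, from workcell import sensors, camera, get_calibration, job gives the robot as it stands. The module is installed in compiled form; this text tells all that it offers.
- The arm moves only by the tool carry_out, never from a script. Its argument "increments" is a list that holds one entry, the list of rows, each a list of 6 numbers: the shift along the tool's x, y, z as a fraction of full scale, then the turn, a rotation vector about the tool's x, y, z as a fraction of full scale. In form: [[[dx, dy, dz, wx, wy, wz], ...]]. A call has 1 to 10 rows; each row shifts and turns the commanded pose from where the row before left it, along the tool's axes as they then stand; what a row does not reach is not made up. Full scale, the value 1, is 0.5 m for a shift and 90 degrees for a turn. A row lasts 1/10 s, in which the tool goes at most 50 mm and 8.59 degrees, less where a joint would pass 70% of its speed; a pose out of reach is approached as far as the arm can. A call with a number of a shift or a turn outside -1 to 1 is refused whole. A call with a gripper value outside its range is refused whole. "hand" is the opening in per cent of the stroke, from 0 (shut) to 100 (fully open), set as the call begins (left out, the last holds). The fingers move at their own pace and stop on an object; the grip force is fixed at half the most. Time passes only in rows, so rows that do not move let the fingers close. It gives the time, the measured TCP pose, the force, the opening and the grip force at its end, in the units of the state.
- sensors.get_state(): the state, without advancing time (a new reading comes with each control period).
- camera(name): name is "scene" or "top" or "wrist"; returns the picture (384x512x3 uint8, red, green, blue); there is no depth.
- get_calibration(name): a dict with "K" (3x3 intrinsics, pixels), "rvec" (rotation vector, rad) and "tvec" (3), from world to camera coordinates, as OpenCV has them; the wrist camera has in their place "mount" (4x4, takes a point from camera to tool coordinates, whose origin is the TCP and whose axes are the flange's). Camera axes: x right, y down, z forward; pixel columns grow to the right and rows downward; lengths in m; the calibration is good to about 2 mm. A picture is of the moment at which its call begins: read the wrist's pose just before it. get_calibration takes no time and is no camera call.
- job.hand_in(): hands the job in; it is judged then, once.
The state is a dict: "t": time; "joint_pos": joint angles; "qd": joint speeds; "effort": joint torques, N m; "tcp_pos": TCP position; "eef_rot": TCP orientation; "contact_force": force on the tool from outside, world axes, zero at the start; "ft_torque": the same for the moment, N m; "finger_gap": opening from 0.0 (shut) to 1.0 (fully open); "grip_force": force on a finger pad.
Only numpy, scipy, OpenCV 4.12 (cv2) and the standard library are available. Lean on these libraries where they do the work, as an engineer would, in place of code of your own. Each camera call takes 0.05 s, during which the arm holds its last target. There are 200 camera calls.

## Working session

There is one attempt and no reset: what is moved stays moved. The work goes in short steps, Python scripts to look and compute and a tool call to move; the robot and the scene stay as the last step left them, time stands still between calls to the robot, and variables do not carry over. Pictures are saved under pics/ and viewed, at most 10 in all, crops included, and the job is handed in when it is done.

Besides the shell and the picture viewer there is one more tool, called after ">>>" by a JSON object that holds its "method" and its "body". carry_out: Moves the arm, as the interface text tells. Shift numbers are shares of 0.5 m and turn numbers shares of 90 degrees, none past 1 either way. Its arguments: {"type":"object","properties":{"increments":{"type":"array"},"hand":{"type":"number"}},"required":["increments"]}

```bash
mkdir -p pics; python3 - <<'E'
from workcell import sensors,camera,get_calibration
import cv2,numpy as np
s=sensors.get_state();print({k:np.round(v,3).tolist() for k,v in s.items()})
for n in("top","scene"):
    cv2.imwrite(f"pics/{n}0.png",camera(n)[:,:,::-1]);print({k:np.round(v,4).tolist() for k,v in get_calibration(n).items()})
E
```

```text
{'t': 0.0, 'joint_pos': [1.273, 0.418, -0.01, 1.614, 0.005, 1.111, -0.053], 'qd': [0.0, 0.0, 0.0, 0.001, -0.0, -0.0, 0.001], 'effort': [0.001, -86.447, 0.679, -43.49, 0.019, 0.007, 0.0], 'tcp_pos': [0.159, -0.604, 0.231], 'eef_rot': [-0.001, 0.992, 0.128, -0.0], 'contact_force': [0.611, 0.715, 0.312], 'ft_torque': [0.022, -0.001, 0.024], 'grip_force': 0.0, 'finger_gap': 1.001}
{'K': [[392.2362, 0.0, 256.4729], [0.0, 392.2362, 189.3075], [0.0, 0.0, 1.0]], 'rvec': [2.2023, -2.1616, 0.1064], 'tvec': [-0.1764, 0.5124, 1.134]}
{'K': [[499.3462, 0.0, 253.5695], [0.0, 499.3462, 187.3934], [0.0, 0.0, 1.0]], 'rvec': [1.9317, -0.4901, 0.3024], 'tvec': [-0.5495, 0.1044, 1.713]}
```

View pics/top0.png

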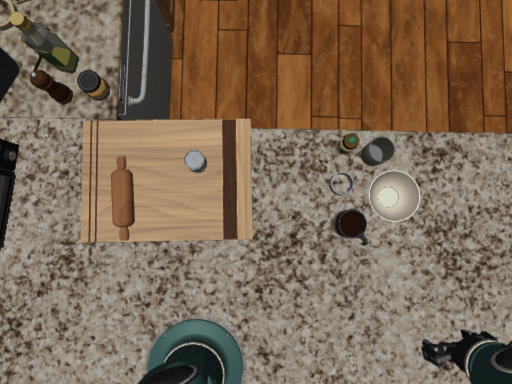

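View pics/scene0.png

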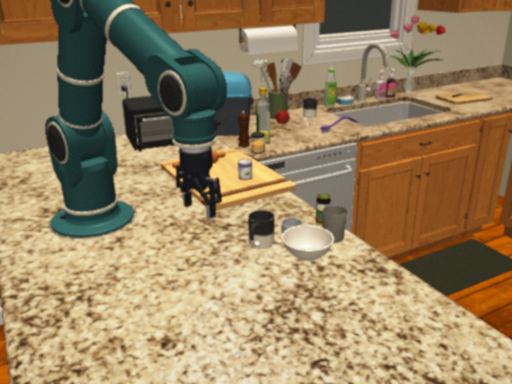

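Top view: board corners at about (81,121), (251,119), (253,239), (80,243), groove at column ~230. The pin lies at (122,198), with handle ends at (121,157) and (124,239). The tin lid is at (196,160), and the bystanders are far off to the right at columns 335-420.

```bash
cat > h.py <<'E'
import cv2,numpy as np
from workcell import sensors,camera,get_calibration
from scipy.spatial.transform import Rotation as R
def pt(uv,z,n="top"):
    c=get_calibration(n);M=cv2.Rodrigues(np.array(c["rvec"],float))[0];t=np.array(c["tvec"],float).ravel()
    o=-M.T@t;d=M.T@np.linalg.inv(c["K"])@np.array([*uv,1.]);return o+d*(z-o[2])/d[2]
def big(m,k=3):
    m=cv2.morphologyEx(m.astype(np.uint8),cv2.MORPH_OPEN,np.ones((k,k)))
    return max(cv2.findContours(m,0,2)[0],key=cv2.contourArea)
def st():
    s=sensors.get_state();q=s["eef_rot"];Q=R.from_quat([q[1],q[2],q[3],q[0]]);return s,np.array(s["tcp_pos"]),Q
E
python3 - <<'E'
from h import *
im=cv2.imread("pics/top0.png");hsv=cv2.cvtColor(im,40)
for u,v in[(150,200),(122,200),(230,200),(196,160),(122,235),(100,300),(220,90),(196,140)]:print((u,v),hsv[v,u])
roi=np.zeros(im.shape[:2],bool);roi[117:248,72:262]=1
H,S,V=[hsv[:,:,i].astype(int) for i in range(3)]
b=big(roi&(S>75)&(V>120)&(H<25),3)
hull=cv2.convexHull(b);ap=cv2.approxPolyDP(hull,8,True).reshape(-1,2);print(ap)
P=np.array([pt(p,.024)for p in ap]);print(P.round(3))
r=cv2.minAreaRect(np.float32([pt(p[0],.024)[:2] for p in hull]));print("board",r)
roi2=roi.copy();roi2[:,:105]=0;roi2[:,140:]=0
p=big(roi2&(S>120)&(V<190)&(H<14),2);print("pin px",cv2.boundingRect(p),cv2.minAreaRect(p))
print("pin",cv2.minAreaRect(np.float32([pt(q[0],.054)[:2] for q in p])))
roi3=np.zeros_like(roi);roi3[140:182,175:215]=1
t=big(roi3&(S<70),2);print("tin px",cv2.minEnclosingCircle(t));print("tin",cv2.minEnclosingCircle(np.float32([pt(q[0],.096)[:2] for q in t])))
g=roi.copy();g[:,:215]=0;g[:,245:]=0
g=big(g&(V<110)&(S>60));print("groove",cv2.minAreaRect(np.float32([pt(q[0],.012)[:2] for q in g])))
cv2.imwrite("pics/crop1.png",cv2.resize(im[110:250,70:262],None,fx=4,fy=4,interpolation=2))
E
```

```text
(150, 200) [ 15  95 177]
(122, 200) [ 13 136 139]
(230, 200) [ 11 128  68]
(196, 160) [102   8 150]
(122, 235) [ 13 134 137]
(100, 300) [ 17  41 143]
(220, 90) [ 13 180 119]
(196, 140) [ 15  95 185]
[[222 117]
 [223 239]
 [ 96 241]
 [ 99 121]]
[[ 0.731 -0.06   0.024]
 [ 0.368 -0.072  0.024]
 [ 0.356  0.296  0.024]
 [ 0.711  0.306  0.024]]
board ((0.5429651141166687, 0.11838676780462265), (0.3660624921321869, 0.3691443204879761), 2.008683443069458)
pin px (112, 157, 23, 84) ((123.02054595947266, 198.55477905273438), (83.20220947265625, 21.24469566345215), 87.87889862060547)
pin ((0.48009437322616577, 0.21402226388454437), (0.23862770199775696, 0.06019088253378868), 4.9591169357299805)
tin px ((196.0, 161.875), 12.135404586791992)
tin ((0.5826569199562073, 0.0029785134829580784), 0.034110646694898605)
groove ((0.546933650970459, -0.08525676280260086), (0.3574596345424652, 0.040495794266462326), 2.055968999862671)
```

View pics/crop1.png

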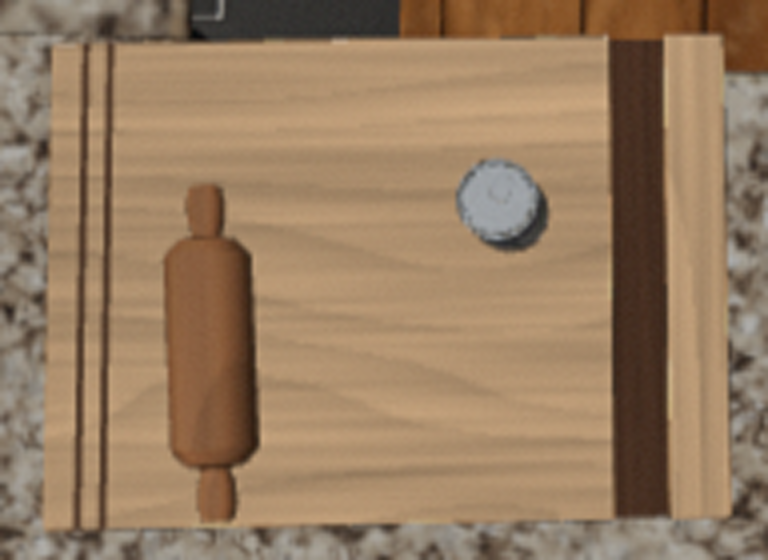

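Crop: board corners at crop pixels (52,44), (722,36), (730,516) and (44,528). The tin lid is centred near (501,200), with its shadow at lower right. The pin is tilted about 3° to the board. I'll turn these into board-frame poses and plan the first move.

```bash
cat >> h.py <<'E'
YAW=np.radians(2.03)
BO=np.array([.5405,.0997])
def b2w(x,y): return BO+R.from_euler('z',YAW).as_matrix()[:2,:2]@np.array([x,y])
def w2b(p): return R.from_euler('z',YAW).as_matrix()[:2,:2].T@(np.array(p[:2])-BO)
def yaw(Q): v=Q.as_matrix()[:,0];return np.degrees(np.arctan2(v[1],v[0]))
def plan(x,y,z,yw):
    s,p,Q=st();d=Q.inv().apply(np.array([x,y,z])-p);tw=R.from_euler('z',yw,degrees=True)*R.from_euler('x',180,degrees=True)
    print("t",s["t"],"tcp",p.round(4),"yaw",round(yaw(Q),2),"board",w2b(p).round(4),"tool shift/0.5",(d/.5).round(4),"turn/90",((Q.inv()*tw).as_rotvec()/(np.pi/2)).round(4),"world d",(np.array([x,y,z])-p).round(4),"q",np.round(s["joint_pos"],2))
E
python3 - <<'E'
from h import *
c=np.array([[52,44],[722,36],[730,516],[44,528]])/4+[70,110]
P=np.array([pt(q,.024) for q in c]);print(P.round(3),"centre",P.mean(0).round(4),"sides",[np.linalg.norm(P[i]-P[i-1]).round(3) for i in range(4)])
t=pt(np.array([501,200])/4+[70,110],.096);print("tin",t,w2b(t))
ra=pt(np.array([458,200])/4+[70,110],.096)-t;print("r",np.linalg.norm(ra))
print("pin",w2b([.4801,.214]))
for n,u,h in[("spice",(350,142),.105),("cup",(380,150),.098),("mug",(350,222),.094),("bowl",(395,196),.06),("cut",(342,184),.035)]:print(n,pt(u,h).round(3))
x,y=b2w(t[0]*0+w2b(t)[0]-.085,w2b(t)[1]);plan(x,y,.2,2)
E
```

```text
[[ 0.71   0.353  0.024]
 [ 0.727 -0.145  0.024]
 [ 0.37  -0.158  0.024]
 [ 0.352  0.339  0.024]] centre [0.5397 0.0974 0.024 ] sides [np.float64(0.358), np.float64(0.499), np.float64(0.357), np.float64(0.497)]
tin [0.58770647 0.00536696 0.096     ] [ 0.0438353  -0.09594602]
r 0.029792953837412636
pin [-0.05631327  0.1163678 ]
spice [ 0.645 -0.423  0.105]
cup [ 0.626 -0.509  0.098]
mug [ 0.424 -0.426  0.094]
bowl [ 0.501 -0.563  0.06 ]
cut [ 0.535 -0.417  0.035]
t 0.1 tcp [ 0.1586 -0.6042  0.2307] yaw 14.71 board [-0.4066 -0.69  ] tool shift/0.5 [ 0.9738 -0.9985  0.0624] turn/90 [-7.000e-04  1.000e-04  1.413e-01] world d [ 0.3441  0.6066 -0.0307] q [ 1.27  0.42 -0.01  1.61  0.    1.11 -0.05]
```

Sizes check out (board 358x498, tin radius 30). Going above the spot in front of the tin.

>>> {"method": "carry_out", "body": {"increments": [[[0.05,-0.05,0,0,0,0],[0.05,-0.05,0,0,0,0],[0.05,-0.05,0,0,0,0],[0.05,-0.05,0,0,0,0],[0.05,-0.05,0,0,0,0],[0.05,-0.05,0,0,0,0],[0.05,-0.05,0,0,0,0],[0.05,-0.05,0,0,0,0],[0.05,-0.05,0,0,0,0],[0.05,-0.05,0,0,0,0]]], "hand": 41}}

```text
t: 1.1
tcp_pos: [0.3374, -0.2978, 0.2312]
eef_rot: [-0.0, 0.992, 0.128, -0.0]
contact_force: [1.0, 0.1, -1.0]
finger_gap: 0.409
grip_force: 0.0
```

>>> {"method": "carry_out", "body": {"increments": [[[0.05,-0.05,0,0,0,0],[0.05,-0.05,0,0,0,0],[0.05,-0.05,0,0,0,0],[0.05,-0.05,0,0,0,0],[0.05,-0.05,0,0,0,0],[0.05,-0.05,0,0,0,0],[0.05,-0.05,0,0,0,0],[0.05,-0.05,0,0,0,0],[0,0,0,0,0,0.07],[0,0,0,0,0,0.07]]]}}

```text
t: 2.1
tcp_pos: [0.4798, -0.0539, 0.2309]
eef_rot: [-0.0, 1.0, 0.017, -0.0]
contact_force: [0.1, 0.2, -0.5]
finger_gap: 0.405
grip_force: 0.0
```

```bash
python3 - <<'E'
from h import *
s,p,Q=st();im=camera("wrist");cv2.imwrite("pics/w1.png",im[:,:,::-1])
print(get_calibration("wrist")["mount"],s["finger_gap"])
x,y=b2w(.0438-.085,-.096);plan(x,y,.2,2.03)
E
```

```text
[[ 1.06939441e-04 -9.63280210e-01 -2.68498092e-01  6.73874317e-02]
 [ 9.99998921e-01  4.96467837e-04 -1.38287134e-03 -1.16125864e-03]
 [ 1.46539326e-03 -2.68497654e-01  9.63279223e-01 -1.42088910e-01]
 [ 0.00000000e+00  0.00000000e+00  0.00000000e+00  1.00000000e+00]] 0.40527620767316547
t 2.15 tcp [ 0.4797 -0.0545  0.231 ] yaw 1.5 board [-0.0663 -0.1519] tool shift/0.5 [ 0.0491 -0.1123  0.062 ] turn/90 [-0.0002  0.0004 -0.0059] world d [ 0.0231  0.0568 -0.031 ] q [ 0.45  0.19 -0.44  1.95  0.09  1.03 -1.58]
```

View pics/w1.png

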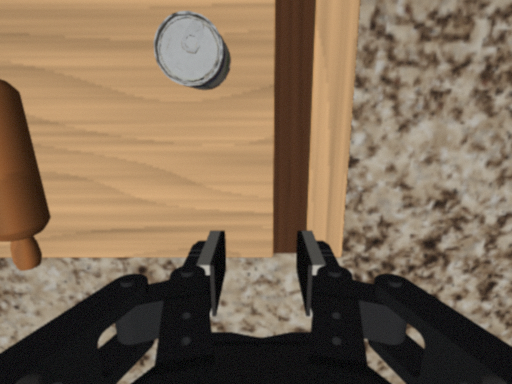

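The wrist view shows the tin lid centred at about (190,49), the groove at column ~295 and the fingers open around column 262. I'll check the tin against this view and then approach.

```bash
python3 - <<'E'
from h import *
c=get_calibration("wrist");T=np.eye(4);s,p,Q=st();T[:3,:3]=Q.as_matrix();T[:3,3]=p;T=T@np.array(c["mount"])
def wp(u,v,z):
    d=T[:3,:3]@np.linalg.inv(c["K"])@np.array([u,v,1.]);o=T[:3,3];return o+d*(z-o[2])/d[2]
for n,u,v,z in[("tin",190,49,.096),("tinL",156,49,.096),("groove mid-edge far",294,5,.024),("groove near",289,252,.024)]:q=wp(u,v,z);print(n,q.round(4),w2b(q).round(4))
x,y=b2w(.0438-.06,-.0955);plan(x,y,.045,2.03)
E
```

```text
tin [0.5896 0.0078 0.096 ] [ 0.0459 -0.0936]
tinL [0.5889 0.0355 0.096 ] [ 0.0461 -0.0658]
groove mid-edge far [ 0.6437 -0.0815  0.024 ] [ 0.0967 -0.1848]
groove near [ 0.3746 -0.0902  0.024 ] [-0.1726 -0.1839]
t 2.15 tcp [ 0.4797 -0.0545  0.231 ] yaw 1.5 board [-0.0663 -0.1519] tool shift/0.5 [ 0.0993 -0.1136  0.3719] turn/90 [-0.0002  0.0004 -0.0059] world d [ 0.048   0.0582 -0.186 ] q [ 0.45  0.19 -0.44  1.95  0.09  1.03 -1.58]
```

>>> {"method": "carry_out", "body": {"increments": [[[0.033,-0.038,0,0,0,-0.006],[0.033,-0.038,0,0,0,0],[0.033,-0.038,0,0,0,0],[0,0,0.07,0,0,0],[0,0,0.07,0,0,0],[0,0,0.07,0,0,0],[0,0,0.07,0,0,0],[0,0,0.06,0,0,0],[0,0,0.046,0,0,0],[0,0,0,0,0,0]]]}}

```text
t: 3.15
tcp_pos: [0.5248, 0.004, 0.0357]
eef_rot: [-0.0, 1.0, 0.024, -0.002]
contact_force: [0.2, -0.4, 1.1]
finger_gap: 0.412
grip_force: 0.0
```

```bash
python3 - <<'E'
from h import *
x,y=b2w(.135-.034,-.095);plan(x,y,.038,2.03)
cv2.imwrite("pics/w2.png",camera("wrist")[:,:,::-1])
E
```

```text
t 3.15 tcp [0.5248 0.004  0.0357] yaw 2.76 board [-0.0191 -0.0951] tool shift/0.5 [ 0.2401  0.003  -0.0057] turn/90 [-0.0003  0.003   0.0081] world d [0.12   0.0043 0.0023] q [ 0.25  0.55 -0.39  1.98  0.32  0.67 -1.87]
```

View pics/w2.png

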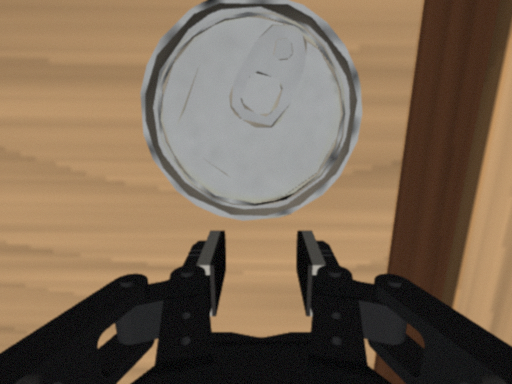

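The tin lid is centred at (251,107), in line with the finger gap at column 262. Pushing it gently now.

>>> {"method": "carry_out", "body": {"increments": [[[0.01,0,0,0,0,0.008],[0.01,0,0,0,0,0],[0.01,0,0,0,0,0],[0.01,0,0,0,0,0],[0.01,0,0,0,0,0],[0.01,0,0,0,0,0],[0.01,0,0,0,0,0],[0.01,0,0,0,0,0],[0.01,0,0,0,0,0],[0.01,0,0,0,0,0]]]}}

```text
t: 4.2
tcp_pos: [0.577, 0.0058, 0.0382]
eef_rot: [0.0, 1.0, 0.017, -0.0]
contact_force: [-1.7, -0.8, 2.2]
finger_gap: 0.41
grip_force: 0.2
```

>>> {"method": "carry_out", "body": {"increments": [[[0.01,0,0,0,0,0],[0.01,0,0,0,0,0],[0.01,0,0,0,0,0],[0.01,0,0,0,0,0],[0.01,0,0,0,0,0],[0.01,0,0,0,0,0],[0.01,0,0,0,0,0],[0.005,0,0,0,0,0],[0.005,0,0,0,0,0],[0,0,0,0,0,0]]]}}

```text
t: 5.2
tcp_pos: [0.6169, 0.0072, 0.0382]
eef_rot: [-0.0, 1.0, 0.017, 0.0]
contact_force: [-0.7, -0.1, 0.9]
finger_gap: 0.412
grip_force: 0.0
```

```bash
python3 - <<'E'
from h import *
x,y=b2w(.135-.034,-.095);plan(x,y,.038,2.03)
im=camera("wrist")[:,:,::-1];cv2.imwrite("pics/w3.png",im)
top=camera("top")[:,:,::-1];cv2.imwrite("pics/top3.png",top)
cv2.imwrite("pics/c3.png",np.hstack([cv2.resize(top[110:250,70:262],(400,292),interpolation=2),cv2.resize(im,(389,292))]))
E
```

```text
t 5.2 tcp [0.6169 0.0072 0.0382] yaw 1.93 board [ 0.073  -0.0951] tool shift/0.5 [ 0.0559 -0.0003  0.0005] turn/90 [-0.0001 -0.0001 -0.0011] world d [ 0.0279  0.0011 -0.0002] q [ 0.21  0.67 -0.37  1.75  0.33  0.78 -1.85]
```

View pics/c3.png

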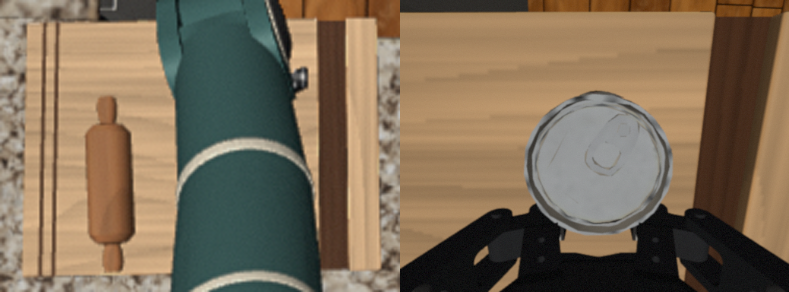

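The tin is nestled upright against the fingers, with its lid centre at about (261,214) in the wrist picture. The back edge of the board is still well ahead of it. Measuring what is left.

```bash
cat >> h.py <<'E'
def wpt(u,v,z):
    c=get_calibration("wrist");T=np.eye(4);s,p,Q=st();T[:3,:3]=Q.as_matrix();T[:3,3]=p;T=T@np.array(c["mount"])
    d=T[:3,:3]@np.linalg.inv(c["K"])@np.array([u,v,1.]);o=T[:3,3];return o+d*(z-o[2])/d[2]
E
python3 - <<'E'
from h import *
print(w2b(wpt(261,214.5,.096)),w2b(wpt(261,17,.024)),w2b(wpt(165,214.5,.096)))
E
```

```text
[ 0.11010068 -0.09398358] [ 0.17839005 -0.09403186] [ 0.11012932 -0.06652321]
```

>>> {"method": "carry_out", "body": {"increments": [[[0.006,0,0,0,0,0],[0.008,0,0,0,0,0],[0.008,0,0,0,0,0],[0.008,0,0,0,0,0],[0.008,0,0,0,0,0],[0.008,0,0,0,0,0],[0.004,0,0,0,0,0],[0.002,0,0,0,0,0],[0,0,0,0,0,0],[0,0,0,0,0,0]]]}}

```text
t: 6.3
tcp_pos: [0.6426, 0.0081, 0.0383]
eef_rot: [-0.0, 1.0, 0.017, -0.0]
contact_force: [0.3, -0.3, 0.4]
finger_gap: 0.411
grip_force: 0.0
```

>>> {"method": "carry_out", "body": {"increments": [[[-0.02,0,0,0,0,0],[-0.04,0,0,0,0,0],[-0.04,0,0,0,0,0],[-0.04,0,-0.04,0,0,0],[0,0,-0.06,0,0,0],[0,0,-0.06,0,0,0],[0,0,-0.06,0,0,0],[0,0,-0.06,0,0,0],[0,0,0,0,0,0],[0,0,0,0,0,0]]], "hand": 41}}

```text
t: 7.3
tcp_pos: [0.5723, 0.0056, 0.1785]
eef_rot: [0.0, 1.0, 0.017, 0.0]
contact_force: [-0.5, -0.2, -0.5]
finger_gap: 0.41
grip_force: 0.0
```

```bash
python3 - <<'E'
from h import *
im=camera("wrist")[:,:,::-1];cv2.imwrite("pics/w4.png",im);hsv=cv2.cvtColor(im.copy(),40)
m=(hsv[:,:,1]<40)&(hsv[:,:,2]>110);m[200:]=0;m[:,:150]=0;m[:,350:]=0
c=big(m);(u,v),r=cv2.minEnclosingCircle(c);print(u,v,r,w2b(wpt(u,v,.096)),w2b(wpt(u+r,v,.096)))
x,y=b2w(-.053,.185);plan(x,y,.2,95)
E
```

```text
260.5 51.093021392822266 43.74091339111328 [ 0.12993466 -0.09376448] [ 0.12988102 -0.12265534]
t 7.35 tcp [0.5719 0.0056 0.1777] yaw 1.93 board [ 0.0281 -0.0952] tool shift/0.5 [-0.1632 -0.5601 -0.0446] turn/90 [-2.0000e-04  4.0000e-04 -1.0341e+00] world d [-0.091   0.2771  0.0223] q [ 0.29  0.42 -0.45  1.79  0.21  0.99 -1.78]
```

Tin placed at about x' = 0.130-0.136 m. Now moving to behind the pin.

>>> {"method": "carry_out", "body": {"increments": [[[0,0,-0.045,0,0,0],[-0.018,-0.062,0,0,0,0],[-0.018,-0.062,0,0,0,0],[-0.018,-0.062,0,0,0,0],[-0.018,-0.062,0,0,0,0],[-0.018,-0.062,0,0,0,0],[-0.018,-0.062,0,0,0,0],[-0.018,-0.062,0,0,0,0],[-0.018,-0.062,0,0,0,0],[-0.018,-0.062,0,0,0,0]]], "hand": 100}}

```text
t: 8.35
tcp_pos: [0.4811, 0.2827, 0.1995]
eef_rot: [0.0, 1.0, 0.017, -0.001]
contact_force: [0.9, 0.2, -0.2]
finger_gap: 1.001
grip_force: 0.0
```

>>> {"method": "carry_out", "body": {"increments": [[[0,0,0,0,0,-0.094],[0,0,0,0,0,-0.094],[0,0,0,0,0,-0.094],[0,0,0,0,0,-0.094],[0,0,0,0,0,-0.094],[0,0,0,0,0,-0.094],[0,0,0,0,0,-0.094],[0,0,0,0,0,-0.094],[0,0,0,0,0,-0.094],[0,0,0,0,0,-0.094]]]}}

```text
t: 9.35
tcp_pos: [0.4816, 0.2815, 0.1995]
eef_rot: [-0.0, 0.726, 0.688, -0.001]
contact_force: [0.0, 0.4, 0.5]
finger_gap: 0.997
grip_force: 0.0
```

```bash
python3 - <<'E'
from h import *
a,b=[pt(np.array(q)/4+[70,110],.054) for q in((205,184),(217,521))]
print(a,b,np.degrees(np.arctan2(a[1]-b[1],a[0]-b[0])),w2b((a+b)/2))
a,b=[pt(np.array(q)/4+[70,110],.054) for q in((207,237),(214,467))]
print("barrel",np.degrees(np.arctan2(a[1]-b[1],a[0]-b[0])),w2b((a+b)/2))
s,p,Q=st();im=camera("wrist")[:,:,::-1];cv2.imwrite("pics/w5.png",im);top=camera("top")[:,:,::-1]
cv2.imwrite("pics/c5.png",np.hstack([cv2.resize(top[110:250,70:262],(400,292),interpolation=2),cv2.resize(im,(389,292))]))
x,y=b2w(-.053,.185);plan(x,y,.05,94.6)
E
```

```text
[0.60179637 0.22480303 0.054     ] [0.36115727 0.20481147 0.054     ] 4.749053413427559 [-0.05490872  0.11712578]
barrel 4.456922939305492 [-0.05514008  0.11745465]
t 9.45 tcp [0.4817 0.2814 0.1995] yaw 86.7 board [-0.0523  0.1837] tool shift/0.5 [ 0.0025 -0.001   0.299 ] turn/90 [-0.0014  0.0001 -0.0878] world d [-0.0008  0.0013 -0.1495] q [ 0.1   0.47 -0.87  1.79  0.4   1.07 -0.98]
```

View pics/c5.png

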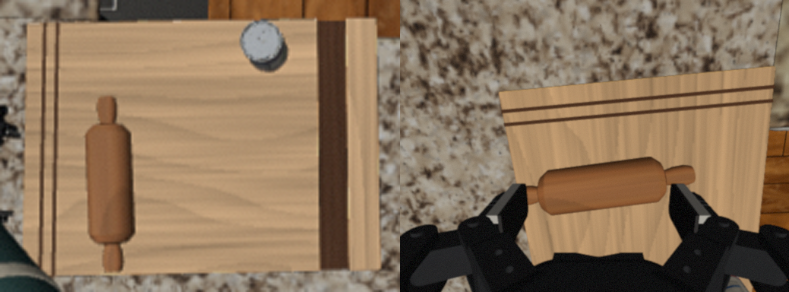

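The top view shows the tin upright at the back of the board and the path clear. The wrist view shows the pin centred between the fingers' spread. Lowering behind it.

>>> {"method": "carry_out", "body": {"increments": [[[0,0,0,0,0,-0.088],[0,0,0.05,0,0,0],[0,0,0.06,0,0,0],[0,0,0.06,0,0,0],[0,0,0.06,0,0,0],[0,0,0.04,0,0,0],[0,0,0.024,0,0,0],[0,0,0,0,0,0],[0,0,0,0,0,0]]]}}

```text
t: 10.35
tcp_pos: [0.4823, 0.2822, 0.0543]
eef_rot: [-0.0, 0.68, 0.734, 0.0]
contact_force: [0.3, -0.6, 0.6]
finger_gap: 1.002
grip_force: 0.0
```

```bash
python3 - <<'E'
from h import *
im=camera("wrist")[:,:,::-1];cv2.imwrite("pics/w6.png",im)
x,y=b2w(-.053,.117+.041);plan(x,y,.051,94.6)
E
```

```text
t 10.4 tcp [0.4826 0.2822 0.0547] yaw 94.39 board [-0.0514  0.1844] tool shift/0.5 [-0.0527 -0.0055  0.0074] turn/90 [ 0.0006 -0.0003 -0.0023] world d [-0.0007 -0.0265 -0.0037] q [-0.    0.66 -0.76  1.89  0.61  0.84 -1.01]
```

View pics/w6.png

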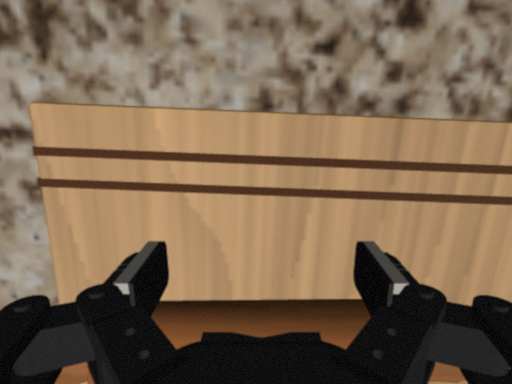

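The two board lines and the pin edge at row ~300 run level, so the tool is parallel to the pin. Lowering a little more, then starting the roll.

>>> {"method": "carry_out", "body": {"increments": [[[0,0,0.008,0,0,0],[-0.008,0,0.003,0,0,0],[-0.01,0,0,0,0,0],[-0.01,0,0,0,0,0],[-0.01,0,0,0,0,0],[-0.01,0,0,0,0,0],[-0.008,0,0,0,0,0],[-0.008,0,0,0,0,0],[-0.008,0,0,0,0,0],[-0.008,0,0,0,0,0]]]}}

```text
t: 11.4
tcp_pos: [0.4854, 0.2417, 0.0483]
eef_rot: [-0.0, 0.679, 0.734, 0.0]
contact_force: [-0.4, 1.0, 0.3]
finger_gap: 0.996
grip_force: 0.1
```

```bash
cat >> h.py <<'E'
def pin(name):
    im=camera("top")[:,:,::-1].copy();cv2.imwrite(f"pics/{name}.png",im);hsv=cv2.cvtColor(im,40).astype(int)
    roi=np.zeros(im.shape[:2],bool);roi[125:246,105:245]=1
    p=big(roi&(hsv[:,:,1]>115)&(hsv[:,:,2]<190)&(hsv[:,:,2]>95)&(hsv[:,:,0]<15),2)
    r=cv2.minAreaRect(np.float32([pt(q[0],.054)[:2] for q in p]));print("pin",r,w2b(r[0]).round(4))
    s,q,Q=st();print("tcp",q.round(4),w2b(q).round(4),yaw(Q).round(2),np.round(s["contact_force"],2),s["t"])
E
python3 -c "
from h import *
pin('top7')"
```

```text
pin ((0.5099140405654907, 0.2054348737001419), (0.1793191134929657, 0.05410623550415039), 2.79701828956604) [-0.0268  0.1068]
tcp [0.4855 0.241  0.0482] [-0.05    0.1431] 94.42 [ 0.76 -1.04  0.28] 11.45
```

>>> {"method": "carry_out", "body": {"increments": [[[-0.008,0,0,0,0,0],[-0.008,0,0,0,0,0],[-0.008,0,0,0,0,0],[-0.008,0,0,0,0,0],[-0.008,0,0,0,0,0],[-0.008,0,0,0,0,0],[-0.008,0,0,0,0,0],[-0.008,0,0,0,0,0],[-0.008,0,0,0,0,0],[-0.008,0,0,0,0,0]]]}}

```text
t: 12.45
tcp_pos: [0.4885, 0.2018, 0.0483]
eef_rot: [-0.0, 0.679, 0.734, 0.0]
contact_force: [-0.1, 0.0, -0.5]
finger_gap: 0.999
grip_force: 0.1
```

```bash
python3 -c "
from h import *
pin('top8');im=cv2.imread('pics/top8.png');w=camera('wrist')[:,:,::-1]
cv2.imwrite('pics/c8.png',np.hstack([cv2.resize(im[110:250,70:262],(400,292),interpolation=2),cv2.resize(w,(389,292))]))"
```

```text
pin ((0.5131383538246155, 0.1651170253753662), (0.18016964197158813, 0.055267274379730225), 4.271054267883301) [-0.025   0.0663]
tcp [0.4886 0.2011 0.0482] [-0.0483  0.1032] 94.42 [ 0.89 -1.27 -0.26] 12.5
```

View pics/c8.png

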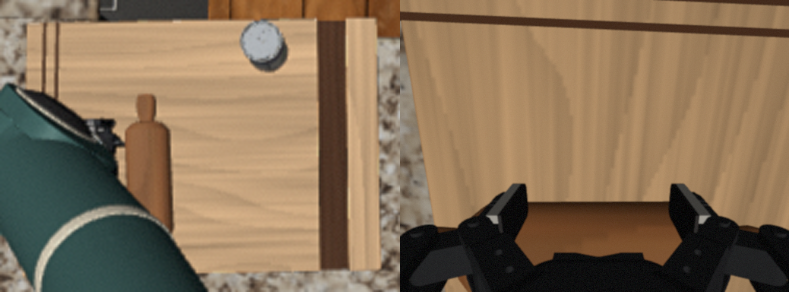

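The pin rolls with the tool and stays parallel, and the tin stands clear at the back. Continuing, with a slow turn to line the pin up with the groove.

>>> {"method": "carry_out", "body": {"increments": [[[-0.009,0,0,0,0,0.003],[-0.009,0,0,0,0,0.003],[-0.009,0,0,0,0,0.003],[-0.009,0,0,0,0,0.003],[-0.009,0,0,0,0,0.003],[-0.009,0,0,0,0,0.003],[-0.009,0,0,0,0,0.003],[-0.009,0,0,0,0,0.003],[-0.009,0,0,0,0,0.003],[-0.009,0,0,0,0,0]]]}}

```text
t: 13.55
tcp_pos: [0.491, 0.1568, 0.0483]
eef_rot: [-0.0, 0.695, 0.719, -0.0]
contact_force: [-0.4, -0.5, -0.2]
finger_gap: 0.998
grip_force: 0.1
```

>>> {"method": "carry_out", "body": {"increments": [[[-0.009,0,0,0,0,0],[-0.009,0,0,0,0,0],[-0.009,0,0,0,0,0],[-0.009,0,0,0,0,0],[-0.009,0,0,0,0,0],[-0.009,0,0,0,0,0],[-0.009,0,0,0,0,0],[-0.009,0,0,0,0,0],[-0.009,0,0,0,0,0],[-0.009,0,0,0,0,0]]]}}

```text
t: 14.55
tcp_pos: [0.4927, 0.1118, 0.0483]
eef_rot: [-0.0, 0.695, 0.719, 0.0]
contact_force: [-0.4, 0.8, 0.3]
finger_gap: 0.996
grip_force: 0.1
```

```bash
python3 -c "
from h import *
pin('top9')"
```

```text
pin ((0.5162831544876099, 0.07259092479944229), (0.1886933594942093, 0.054761987179517746), 4.442969799041748) [-0.0252 -0.0262]
tcp [0.4927 0.1111 0.0482] [-0.0474  0.013 ] 91.98 [ 0.84 -1.42  0.18] 14.6
```

```bash
cat >> h.py <<'E'
def pin_edge(name):
    im=cv2.imread(f"pics/{name}.png");hsv=cv2.cvtColor(im,40).astype(int)
    roi=np.zeros(im.shape[:2],bool);roi[125:246,105:245]=1
    m=np.zeros(im.shape[:2],np.uint8);cv2.drawContours(m,[big(roi&(hsv[:,:,1]>115)&(hsv[:,:,2]<190)&(hsv[:,:,2]>95)&(hsv[:,:,0]<15),2)],-1,1,-1)
    rows=[v for v in range(125,246) if m[v].sum()];e=np.array([pt((np.nonzero(m[v])[0].max()+.5,v),.054)[:2] for v in rows])
    b=e[e[:,1]<e[:,1].min()+.010];print(name,len(b),"edge yaw",np.degrees(np.polyfit(b[:,0],b[:,1],1)[0]).round(2),"x",b[:,0].min().round(3),b[:,0].max().round(3),"edge board",w2b(b.mean(0)).round(4))
E
python3 -c "
from h import *
for n in('top0','top7','top8','top9'):pin_edge(n)"
```

```text
top0 64 edge yaw 1.04 x 0.362 0.55 edge board [-0.0788  0.0971]
top7 46 edge yaw 4.02 x 0.422 0.55 edge board [-0.0519  0.0794]
top8 43 edge yaw 4.05 x 0.425 0.545 edge board [-0.054   0.0373]
top9 49 edge yaw 3.71 x 0.424 0.562 edge board [-0.0498 -0.0546]
```

>>> {"method": "carry_out", "body": {"increments": [[[-0.009,0,0,0,0,0],[-0.009,0,0,0,0,0],[-0.009,0,0,0,0,0],[-0.009,0,0,0,0,0],[-0.009,0,0,0,0,0],[-0.009,0,0,0,0,0],[-0.009,0,0,0,0,0],[-0.009,0,0,0,0,0],[-0.009,0,0,0,0,0],[-0.009,0,0,0,0,0]]]}}

```text
t: 15.6
tcp_pos: [0.4942, 0.0668, 0.0483]
eef_rot: [-0.0, 0.695, 0.719, -0.0]
contact_force: [0.4, 0.3, 0.8]
finger_gap: 1.001
grip_force: 0.1
```

>>> {"method": "carry_out", "body": {"increments": [[[-0.009,0,0,0,0,0],[-0.009,0,0,0,0,0],[-0.009,0,0,0,0,0],[-0.009,0,0,0,0,0],[-0.009,0,0,0,0,0],[-0.007,0,0,0,0,0],[-0.007,0,0,0,0,0]]]}}

```text
t: 16.3
tcp_pos: [0.4953, 0.0374, 0.0483]
eef_rot: [-0.0, 0.695, 0.719, 0.0]
contact_force: [-0.6, -0.5, -0.5]
finger_gap: 1.006
grip_force: 0.0
```

```bash
python3 -c "
from h import *
pin('top10');pin_edge('top10')"
```

```text
pin ((0.5295887589454651, -0.01374148577451706), (0.17687460780143738, 0.04826952889561653), 18.748931884765625) [-0.0149 -0.113 ]
tcp [0.4953 0.0369 0.0482] [-0.0474 -0.0612] 91.99 [-0.42  0.08 -0.76] 16.35
top10 46 edge yaw 3.54 x 0.443 0.572 edge board [-0.0381 -0.1293]
```

>>> {"method": "carry_out", "body": {"increments": [[[-0.006,0,0,0,0,0],[-0.008,0,0,0,0,0],[-0.008,0,0,0,0,0],[-0.008,0,0,0,0,0],[-0.008,0,0,0,0,0],[-0.008,0,0,0,0,0],[-0.008,0,0,0,0,0],[-0.008,0,0,0,0,0],[-0.008,0,0,0,0,0],[-0.008,0,0,0,0,0]]]}}

```text
t: 17.35
tcp_pos: [0.4966, -0.0016, 0.0483]
eef_rot: [-0.0, 0.695, 0.719, -0.0]
contact_force: [-0.1, -0.1, 0.4]
finger_gap: 0.997
grip_force: 0.1
```

>>> {"method": "carry_out", "body": {"increments": [[[-0.006,0,0,0,0,0],[-0.006,0,0,0,0,0],[-0.006,0,0,0,0,0],[-0.006,0,0,0,0,0],[-0.006,0,0,0,0,0],[-0.006,0,0,0,0,0],[-0.006,0,0,0,0,0],[-0.006,0,0,0,0,0],[0,0,0,0,0,0],[0,0,0,0,0,0]]]}}

```text
t: 18.35
tcp_pos: [0.4975, -0.0252, 0.0483]
eef_rot: [-0.0, 0.695, 0.719, 0.0]
contact_force: [-0.1, -0.4, -0.1]
finger_gap: 1.001
grip_force: 0.0
```

```bash
python3 -c "
from h import *
pin('top11');pin_edge('top11')"
```

```text
pin ((0.5379100441932678, -0.08724351972341537), (0.17257168889045715, 0.040437549352645874), 18.26830291748047) [-0.0092 -0.1867]
tcp [ 0.4974 -0.0252  0.0483] [-0.0474 -0.1233] 92.02 [ 0.21 -0.54 -0.45] 18.4
top11 43 edge yaw 2.46 x 0.452 0.573 edge board [-0.0349 -0.1995]
```

>>> {"method": "carry_out", "body": {"increments": [[[-0.005,0,0,0,0,0],[-0.005,0,0,0,0,0],[-0.004,0,0,0,0,0],[-0.004,0,0,0,0,0],[0,0,0,0,0,0],[0,0,0,0,0,0],[0,0,0,0,0,0]]]}}

```text
t: 19.1
tcp_pos: [0.4978, -0.0341, 0.0483]
eef_rot: [-0.0, 0.694, 0.72, 0.0]
contact_force: [0.0, -0.6, 0.8]
finger_gap: 1.0
grip_force: 0.0
```

```bash
python3 -c "
from h import *
pin('top12');pin_edge('top12')"
```

```text
pin ((0.5369784235954285, -0.10011723637580872), (0.17036302387714386, 0.041770920157432556), 15.934640884399414) [-0.0106 -0.1996]
tcp [ 0.4978 -0.0341  0.0483] [-0.0474 -0.1322] 92.03 [-0.89  0.26  1.06] 19.15
top12 45 edge yaw 2.07 x 0.453 0.579 edge board [-0.0323 -0.2132]
```

The pin edge is now at y' = -0.213, so its axis is at about -0.183 and parallel to the groove, clear of the fingers. Backing off and looking.

>>> {"method": "carry_out", "body": {"increments": [[[0.04,0,0,0,0,0],[0.06,0,0,0,0,0],[0.06,0,0,0,0,0],[0.06,0,-0.06,0,0,0],[0.06,0,-0.08,0,0,0],[0.08,0,-0.08,0,0,0],[0.08,0,-0.08,0,0,0],[0.08,0,0,0,0,0],[0.08,0,0,0,0,0],[0,0,0,0,0,0]]]}}

```text
t: 20.15
tcp_pos: [0.4859, 0.2618, 0.1896]
eef_rot: [-0.001, 0.692, 0.722, 0.001]
contact_force: [-0.4, -0.9, -0.1]
finger_gap: 1.001
grip_force: 0.0
```

```bash
python3 -c "
from h import *
pin('top13');pin_edge('top13');im=cv2.imread('pics/top13.png');s=camera('scene')[:,:,::-1]
t=(501,200)
cv2.imwrite('pics/c13.png',np.hstack([cv2.resize(im[110:250,70:442],(797,300),interpolation=2)[:,:480],cv2.resize(s[140:260,160:280],(300,300),interpolation=2)]))
h=cv2.cvtColor(im,40);m=(h[:,:,1]<60);r=np.zeros_like(m);r[122:165,180:215]=1
c=big(m&r,2);o,rad=cv2.minEnclosingCircle(c);print('tin',o,rad,w2b(pt(o,.096)))"
```

```text
pin ((0.5004473328590393, -0.0878567025065422), (0.2386741042137146, 0.05182966962456703), 1.2736079692840576) [-0.0467 -0.186 ]
tcp [0.4865 0.2591 0.1891] [-0.0483  0.1612] 92.28 [-0.12 -0.55  0.5 ] 20.2
top13 54 edge yaw 1.16 x 0.424 0.576 edge board [-0.048  -0.2128]
tin (197.24285888671875, 132.24285888671875) 12.384568214416504 [ 0.12212505 -0.10180144]
```

View pics/c13.png

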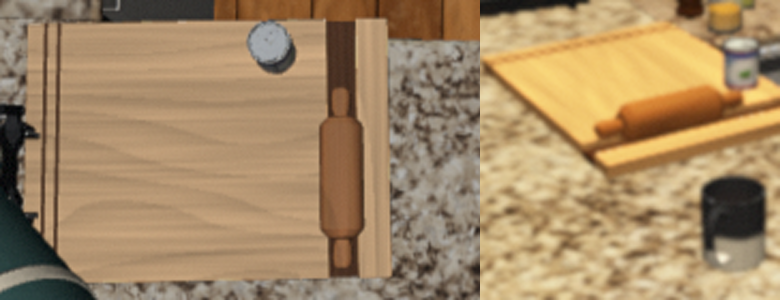

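The pin lies in the groove (measured centre -0.047, -0.186, parallel). The tin stands upright at the back; its lid is at about (196,130), which puts it at x' ≈ 0.13. Nothing is being touched, so I'm handing in.

```bash
python3 -c "
from workcell import job
print(job.hand_in())"
```

```text
the job is handed in; nothing more can be done
None
```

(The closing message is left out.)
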